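# Tighten the slack slat clamp with the long arm of the hex key

## Robot

A 6-joint arm with a two-finger parallel gripper is mounted at the origin on the work surface. World frame = base frame: x ahead of the robot, y to its left, z up, the work surface at z = 0. Lengths are in m, angles in rad, forces in N, time in s.
With the tool pointing down it reaches from about 0.325 to 0.9 m from the base axis. Payload 3.5 kg.
Tool frame: the origin (TCP) lies on the front face of the gripper's body, between the roots of the fingers; the fingertips stand 73 mm ahead of it and the grasp point (between the pads) lies 54 mm ahead of it; z points along the fingers, y is the line along which they close (so a half turn about z gives the same grasp; the last joint's range is limited). The gripper opens to 85 mm and grips with 20 to 120 N. Pads are 22 mm wide; open, the fingers measure 114 mm over their backs; the gripper's body (76 mm by 85 mm) begins 54 mm behind the grasp point. The pads swing forward as they close: fully open they stand 13 mm farther back than shut.
Start: joints at [1.102, 0.276, -0.026, 1.268, 0, 1.467], TCP at [0.224, 0.584, 0.304] pointing down, gripper open.
Joint ranges: [-3.12, 3.12], [-0.85, 1.88], [-1.08, 1.24], [-1.95, 2.15], [-1.57, 1.53], [-3.14, 3.14]. Speed limits (rad/s): [2.57, 2.57, 3.14, 3.14, 3.14, 3.14].

## Interface

Orientations are given as a 3x3 rotation matrix whose columns are the frame's x, y, z axes.
In Python, from station import ctrl, set_gripper, planner, vision, hand_in gives the robot as it stands. The module is installed in compiled form; this text tells all that it offers. Calls block until the motion is done:
- ctrl.movep(position, orientation): joint-space move of the TCP to a pose.
- ctrl.move_straight(position, ori=None, max_speed=0.15, threshold=None): straight line of the TCP; ori=None keeps the orientation; max_speed is the mean speed in m/s. With threshold (N) it stops when the force on the tool has changed by that much, and returns True; else False.
- ctrl.set_joints(angles): joint-space move.
- set_gripper(opening, grasp_force=None): finger opening in m; grasp_force is the grip in N (None keeps the last); returns when the fingers have stopped.
- ctrl.hold(seconds).
- planner.ik(position, orientation): joint angles nearest the present ones, or None.
- vision.grab_frame(name): name is "side" or "top"; returns a dict with "img" (480x640x3 uint8, red, green, blue), "depth" (480x640 float32, m along the optical axis (not along the pixel's ray), 0 where there is no reading), "fx", "fy", "cx", "cy" (pixels), "k1" (the pictures are not rectified: a ray, as slopes to the right and down, at radius r is drawn at 1 + k1 r^2 times it, then the intrinsics apply), "pose" (4x4, takes a point from camera to world coordinates). Camera axes: x right, y down, z forward; pixel columns grow to the right and rows downward; lengths in m; the calibration is good to about 2 mm. A picture is of the moment at which its call begins.
A pose or a line that the arm cannot do raises ctrl.PlanningError and nothing moves.
- hand_in(): hands the job in; it is judged then, once.
Readings, each from a call of its own:
- ctrl.read_time_s(): time.
- ctrl.read_qpos(): joint angles.
- ctrl.read_qvel(): joint speeds.
- ctrl.read_joint_torque(): joint torques, N m.
- ctrl.read_tool_pos(): TCP position.
- ctrl.read_orientation(): TCP orientation.
- ctrl.read_force(): force on the tool from outside, world axes, zero at the start.
- ctrl.read_ft_torque(): the same for the moment, N m.
- ctrl.read_grip_width(): finger opening in m.
- ctrl.read_grasp_force(): force on a finger pad.
Only numpy, scipy, OpenCV 4.12 (cv2) and the standard library are available. Lean on these libraries where they do the work, as an engineer would, in place of code of your own. Each camera call takes 0.05 s, during which the arm holds its last target. There are 200 camera calls.

## Task

One of the two blue strap clamps is still slack: its orange pointer is short of the green band. Take the large L-shaped hex key with the red sleeve out of its wooden stand, flip it so that its short arm points down and its long arm lies level, seat the short arm well down in that clamp's screw, then push the long arm round clockwise (seen from above) until the orange pointer stands in the green band. Leave the key standing in the screw.

Things in the scene. Friction and masses are not known exactly. Their poses are not given: they have to be found in the camera images.
- hex_key: Dark steel L-shaped hex key, 19 mm across flats, 0.5 kg. Origin: the bend, where the arms' axes meet. Long arm runs 190 mm along key +x, short arm 78 mm along key -z. A flat-sided red grip sleeve lies on the long arm from 40 to 100 mm: 24 mm across key y, 26 mm along key z; balance point about 70 mm along +x. At the start the long arm's end is in the stand; draw it out along key -x.
- key_stand: Fixed dark wooden stand, foot 140 x 90 mm, origin at table level near mid-foot. Its square tube leans 30 degrees from upright, going up towards the stand's -x, top edge about 105 mm high. It holds the last 70 mm of the key's long arm with 2 to 3 mm play (lift the key at least 80 mm along its arm before turning it); the short arm hangs over towards -x.
- socket (a point): Middle of the hexagonal socket's floor in the slack clamp's steel screw, 47 mm above the table; z up, x along the orange pointer, turning with the screw. Socket 20 mm across flats, 30 deep, then a mouth flaring to 38 mm at 46 mm above this point. The key fits with its long arm along the pointer or any 60 degree step from it, +-8 degrees. Home: key origin 78 mm above this point.
- clamp_screw (a joint): Turn of the slack clamp's screw, rad, clockwise from above positive. Starts at 0 to 0.25; green band 0.8 to 1.4, with a firm stop at 1.4. Stiff: 0.9 N m, so 6 N at 150 mm out on the long arm; stays where left. A seated key swings about 10 degrees freely either way before the screw turns, and leans a few degrees.
- loose_clamp: The slack blue strap clamp, fixed: base 170 x 130 mm, steel strap and a bundle of slats 240 mm long, all under 50 mm high except the screw. Origin at table level under the screw's axis. An identical clamp nearby is already tight, its pointer in the green.

How it is judged:
On the way:
1. the key is flipped and its short arm is down in the slack clamp's screw, long arm about level (horizontal distance between hex_key and socket below 0.02 m and z of hex_key in the frame of socket between 0.063 and 0.098 m and angle between the z axis of hex_key and the z axis of socket, either way round below 0.26 rad), for 0.2 s.
At the end, for the whole second after the job is handed in: The slack clamp's screw is turned clockwise into the green band (beyond 0.8 rad), and the key stands at rest with its short arm in that screw: bend within 20 mm of the screw's axis and 63 to 98 mm above the socket floor (78 is home), long arm within 15 degrees of level (all of step 1 and value of joint clamp_screw above 0.8 rad and linear speed of hex_key below 0.02 m/s); the robot touches nothing.
It also fails if it takes over 61 s, if anything falls off the work surface, if the arm or the gripper's body presses on something with over 40 N, if the wrist force passes 120 N, or if a joint passes its speed limit or range.

## Working session

There is one attempt and no reset: what is moved stays moved. The work goes in short steps, each a Python script; the robot and the scene stay as the last script left them, time stands still between calls to the robot, and variables do not carry over. Pictures are saved under pics/ and viewed, at most 10 in all, crops included, and the job is handed in when it is done.

```bash
mkdir -p pics; cat > h.py <<'E'
import numpy as np, cv2
from station import ctrl,set_gripper,planner,vision,hand_in
def grab(n,save=None):
    f=vision.grab_frame(n)
    if save: cv2.imwrite(f'pics/{save}.png',f['img'][:,:,::-1])
    return f
def rays(f,uv):
    uv=np.atleast_2d(np.array(uv,float)); K=np.array([[f['fx'],0,f['cx']],[0,f['fy'],f['cy']],[0,0,1]])
    xd=(uv-[f['cx'],f['cy']])/[f['fx'],f['fy']]; x=xd.copy()
    for _ in range(20): x=xd/(1+f['k1']*(x**2).sum(1,keepdims=True))
    return np.c_[x,np.ones(len(x))]
def pts(f,uv):
    uvi=np.atleast_2d(np.array(uv)).round().astype(int); d=f['depth'][uvi[:,1],uvi[:,0]]
    P=rays(f,uv)*d[:,None]; T=f['pose']
    return P@T[:3,:3].T+T[:3,3]
def onplane(f,uv,z):
    T=f['pose']; r=rays(f,uv)@T[:3,:3].T; o=T[:3,3]
    return o+r*((z-o[2])/r[:,2])[:,None]
E
python3 - <<'E'
from h import *
import pickle
for n in('side','top'):
    f=grab(n,n+'0'); pickle.dump(f,open(n+'0.pkl','wb'))
    print(n,f['fx'],f['k1'],f['pose'].round(3).tolist(),(f['depth']>0).mean())
E
```

```text
side 561.9448501252889 -0.06348657922558369 [[0.988, -0.091, 0.125, 0.439], [-0.154, -0.504, 0.85, -0.669], [-0.014, -0.859, -0.512, 0.537], [0.0, 0.0, 0.0, 1.0]] 0.9959049479166666
top 513.4642487130407 -0.0603730639430049 [[-0.008, -0.982, 0.187, 0.396], [-1.0, 0.005, -0.014, 0.003], [0.013, -0.188, -0.982, 0.884], [0.0, 0.0, 0.0, 1.0]] 0.996162109375
```

View pics/side0.png

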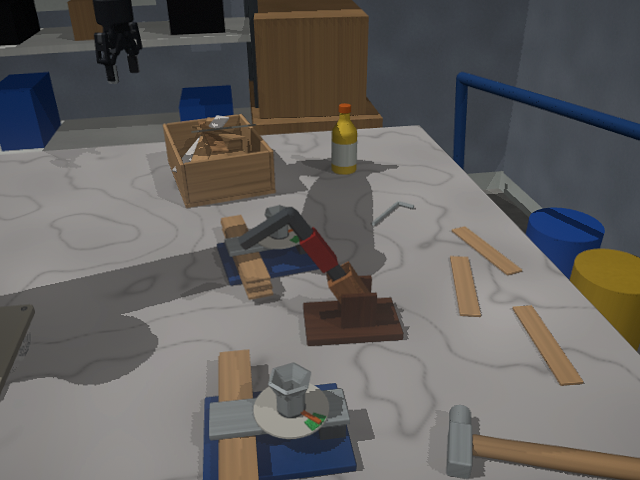

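View pics/top0.png

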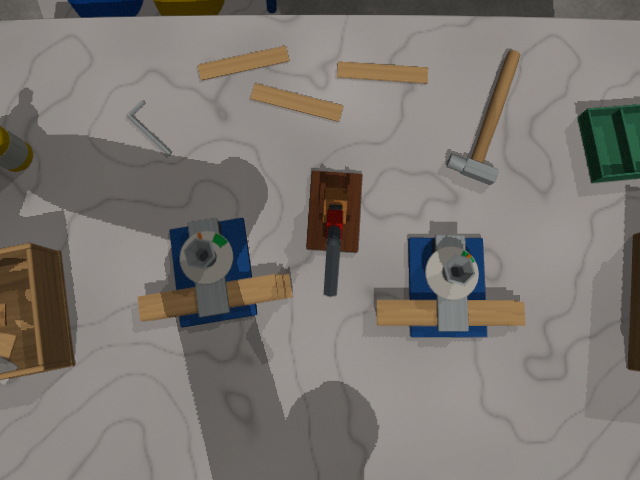

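The top view shows the left clamp (screw ~(203,255)) with its orange pointer at (200,237), short of the green at (221,240), so that one is slack. The right clamp's pointer is already in its green. The key's red sleeve is at ~(335,220) and its bend at ~(333,240).

```bash
python3 - <<'E'
from h import *
import pickle
t=pickle.load(open('top0.pkl','rb'));s=pickle.load(open('side0.pkl','rb'))
def mask(f,lo,hi):return cv2.inRange(cv2.cvtColor(f['img'],cv2.COLOR_RGB2HSV),lo,hi)
def show(f,m,box,name):
    x0,y0,x1,y1=box; v,u=np.nonzero(m[y0:y1,x0:x1]);u=u+x0;v=v+y0
    if len(u)<3: print(name,len(u));return
    P=pts(f,np.c_[u,v]);print(name,len(u),np.median(np.c_[u,v],0),'P',np.median(P,0).round(4),P.min(0).round(3),P.max(0).round(3))
    return P
show(t,mask(t,(5,150,120),(18,255,255)),(160,210,250,285),'orange')
show(t,mask(t,(45,120,60),(80,255,255)),(160,210,250,285),'green')
show(s,mask(s,(5,150,120),(18,255,255)),(245,200,310,245),'orangeS')
for f,b,n in((t,(300,180,370,300),'top'),(s,(220,190,370,300),'side')):
    P=show(f,mask(f,(0,150,50),(4,255,255))|mask(f,(175,150,50),(180,255,255)),b,n+'red')
# high points of the key & screw from depth
V,U=np.mgrid[0:480,0:640]
for f,n,(x0,y0,x1,y1) in((t,'top',(300,170,370,300)),(s,'side',(215,190,380,300)),(t,'screw',(165,220,250,300)),(s,'sscrew',(250,190,320,260))):
    uv=np.c_[U[y0:y1,x0:x1].ravel(),V[y0:y1,x0:x1].ravel()];P=pts(f,uv)
    zmin=.115 if 'scr' not in n else .075
    k=P[:,2]>zmin; print(n,k.sum(),P[k].mean(0).round(4),P[k].min(0).round(3),P[k].max(0).round(3))
    if 'scr' in n: 
        for z in(.075,.08,.085,.09):
            q=P[(P[:,2]>z)&(P[:,2]<.12)];print(z,len(q),((q.min(0)+q.max(0))/2).round(4),np.ptp(q,axis=0).round(3))
c=t['img'][205:325,130:290,::-1];a=cv2.resize(c,None,fx=5,fy=5,interpolation=2)[:600]
cv2.imwrite('pics/c1.png',a)
E
```

```text
orange 0
green 110 [219. 240.] P [0.5367 0.1732 0.0452] [0.526 0.162 0.043] [0.547 0.184 0.049]
orangeS 0
topred 291 [334. 219.] P [ 0.5483 -0.015   0.1525] [ 0.519 -0.026  0.014] [ 0.577 -0.003  0.168]
sidered 697 [318. 252.] P [ 0.5428 -0.0252  0.1388] [ 0.439 -0.669  0.107] [ 0.569 -0.005  0.537]
top 1299 [ 0.4963 -0.0114  0.1939] [ 0.396 -0.028  0.116] [0.57  0.003 0.884]
side 2174 [ 0.5069 -0.039   0.1748] [ 0.435 -0.669  0.115] [ 0.57  -0.002  0.537]
screw 563 [0.5054 0.1885 0.1175] [0.396 0.003 0.075] [0.532 0.218 0.884]
0.075 542 [0.5086 0.1945 0.0858] [0.047 0.047 0.021]
0.08 483 [0.5086 0.1945 0.0883] [0.047 0.047 0.016]
0.085 383 [0.5086 0.1945 0.0907] [0.047 0.047 0.011]
0.09 255 [0.5086 0.1945 0.0932] [0.047 0.047 0.006]
sscrew 1729 [ 0.5039 -0.0046  0.1677] [ 0.439 -0.669  0.081] [0.547 0.223 0.537]
0.075 151 [0.5037 0.2011 0.0877] [0.04  0.045 0.014]
0.08 151 [0.5037 0.2011 0.0877] [0.04  0.045 0.014]
0.085 131 [0.5037 0.2011 0.0899] [0.04  0.045 0.01 ]
0.09 77 [0.5037 0.2011 0.0924] [0.04  0.045 0.005]
```

View pics/c1.png

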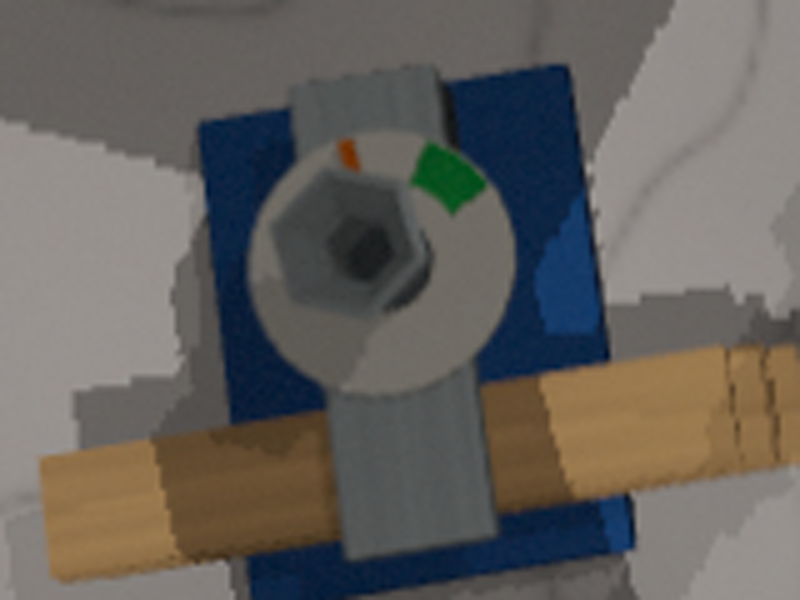

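The crop shows the loose clamp: dial centre at about (206,257) full-image, pointer at (200,236) and green at (220,241). The pointer needs about 0.7–1.0 rad clockwise. Next I'll fit the key, dial and rim.

```bash
python3 - <<'E'
from h import *
import pickle
t=pickle.load(open('top0.pkl','rb'));s=pickle.load(open('side0.pkl','rb'))
hsv=lambda f:cv2.cvtColor(f['img'],cv2.COLOR_RGB2HSV)
def get(f,m,box):
    x0,y0,x1,y1=box; v,u=np.nonzero(m[y0:y1,x0:x1]);uv=np.c_[u+x0,v+y0];return uv,pts(f,uv)
# dial
h=hsv(t); print('orange px hsv',h[234:239,197:203].reshape(-1,3)[::4].tolist())
m=cv2.inRange(h,(5,110,60),(20,255,255));uv,P=get(t,m,(190,228,210,242));print('orange',len(uv),uv.mean(0),P.mean(0))
# dial disc points by height
V,U=np.mgrid[220:300,165:250];uv=np.c_[U.ravel(),V.ravel()];P=pts(t,uv)
k=(abs(P[:,2]-.045)<.004)&(np.hypot(P[:,0]-.51,P[:,1]-.187)<.05)
img=np.zeros((480,640),np.uint8);img[uv[k,1],uv[k,0]]=255
c,_=cv2.findContours(cv2.morphologyEx(img,cv2.MORPH_OPEN,np.ones((5,5))),0,2);c=max(c,key=cv2.contourArea)
Q=onplane(t,c[:,0],.045)
hull=cv2.convexHull((Q[:,:2]*1e4).astype(np.int32));print('disc',cv2.minEnclosingCircle(hull))
k=(P[:,2]>.0875)&(P[:,2]<.12);hull=cv2.convexHull((onplane(t,uv[k],.093)[:,:2]*1e4).astype(np.int32));print('rim',cv2.minEnclosingCircle(hull))
M=cv2.moments(hull);print('rim centroid',M['m10']/M['m00'],M['m01']/M['m00'],'hull z',np.median(P[k,2]), np.max(P[k,2]))
# key
for f,n,b in((s,'side',(295,225,345,275)),(t,'top',(320,195,350,240))):
    h=hsv(f);m=cv2.inRange(h,(0,150,40),(4,255,255))|cv2.inRange(h,(175,150,40),(180,255,255))
    uv,P=get(f,m,b);ok=(P[:,2]>.1)&(P[:,2]<.21)&(abs(P[:,1]+.015)<.03)
    r=cv2.minAreaRect(uv[ok].astype(np.float32));P=P[ok];w,v=np.linalg.eigh(np.cov(P.T));print(n,len(P),r,'mean',P.mean(0).round(4),v[:,2].round(3),np.sqrt(w).round(4))
    e=np.array([.5,0,-.866]);g=np.array([.866,0,.5]);print(' along',np.percentile(P@e,[1,50,99]).round(4),'z',np.percentile(P@g,[1,50,99]).round(4),'y',np.percentile(P[:,1],[1,25,50,75,99]).round(4))
# steel from depth
for f,n,b in((t,'top',(315,225,345,300)),(s,'side',(220,200,330,260))):
    x0,y0,x1,y1=b;V,U=np.mgrid[y0:y1,x0:x1];uv=np.c_[U.ravel(),V.ravel()];P=pts(f,uv)
    P=P[(P[:,2]>.15)&(P[:,2]<.3)&(abs(P[:,1]+.015)<.04)&(P[:,0]<.53)]
    v=np.linalg.eigh(np.cov(P[:,:2].T))[1][:,1];print(n,len(P),'mean',P.mean(0).round(4),'yaw',np.degrees(np.arctan(v[1]/v[0])),'min',P.min(0).round(3),'max',P.max(0).round(3))
    for x in np.arange(.40,.53,.015):
        q=P[abs(P[:,0]-x)<.005]
        if len(q)>5:print('  x%.3f y %.4f..%.4f zmax %.4f zmin %.4f'%(x,*np.percentile(q[:,1],[3,97]),np.percentile(q[:,2],97),np.percentile(q[:,2],3)))
E
```

```text
orange px hsv [[11, 99, 106], [14, 52, 107], [13, 255, 112], [16, 51, 95], [11, 124, 107], [13, 241, 110], [15, 11, 91], [12, 181, 103]]
orange 20 [199.35 235.6 ] [0.54385026 0.20593434 0.04786929]
disc ((5079.76416015625, 1914.544189453125), 450.0464172363281)
rim ((5086.14892578125, 1939.069580078125), 246.18038940429688)
rim centroid 5082.931538286265 1938.095942241336 hull z 0.0912762151438451 0.09644721929773858
side 696 ((318.9200134277344, 250.94003295898438), (43.07432556152344, 20.615528106689453), 50.90614700317383) mean [ 0.5434 -0.0244  0.1384] [-0.532  0.057  0.845] [0.0033 0.0074 0.0173]
 along [0.125  0.1512 0.1818] z [0.5265 0.54   0.5519] y [-0.0281 -0.026  -0.0252 -0.024  -0.007 ]
top 291 ((334.0, 224.5), (29.0, 16.0), 90.0) mean [ 0.5483 -0.0147  0.1487] [-0.636  0.043  0.771] [0.0043 0.0072 0.019 ]
 along [0.124  0.1406 0.1837] z [0.529  0.551  0.5536] y [-0.0257 -0.0214 -0.015  -0.0085 -0.0027]
top 940 mean [ 0.4824 -0.0106  0.1817] yaw -4.301864015840505 min [ 0.437 -0.026  0.15 ] max [0.53  0.001 0.205]
  x0.445 y -0.0163..0.0006 zmax 0.1677 zmin 0.1580
  x0.460 y -0.0175..0.0005 zmax 0.1781 zmin 0.1667
  x0.475 y -0.0188..-0.0009 zmax 0.1866 zmin 0.1767
  x0.490 y -0.0200..-0.0023 zmax 0.1965 zmin 0.1861
  x0.505 y -0.0213..-0.0037 zmax 0.2034 zmin 0.1957
  x0.520 y -0.0243..-0.0027 zmax 0.1978 zmin 0.1537
side 1335 mean [ 0.4893 -0.0168  0.1766] yaw -4.978763656167256 min [ 0.435 -0.027  0.15 ] max [ 0.53  -0.004  0.203]
  x0.445 y -0.0177..-0.0058 zmax 0.1669 zmin 0.1511
  x0.460 y -0.0187..-0.0081 zmax 0.1775 zmin 0.1546
  x0.475 y -0.0196..-0.0084 zmax 0.1871 zmin 0.1642
  x0.490 y -0.0211..-0.0100 zmax 0.1967 zmin 0.1752
  x0.505 y -0.0216..-0.0085 zmax 0.2025 zmin 0.1744
  x0.520 y -0.0245..-0.0127 zmax 0.1952 zmin 0.1520
```

```bash
cat >> h.py <<'E'
from scipy.spatial.transform import Rotation as R
def keyR(yaw,down): # long arm heading yaw, dipping 'down' below level
    return (R.from_euler('z',yaw)*R.from_euler('y',down)).as_matrix()
C0=np.array([.5444,-.0147,.1371]); K0=keyR(np.radians(-4.7),np.radians(58.5)); SOCK=np.array([.508,.193,.047])
def tool(Rk,bend,a,s,d=.07,off=None):
    """TCP pose with the grasp point d along the long arm, tool at angle a to it, s=+-1 the half turn"""
    z=np.cos(a)*Rk[:,0]-np.sin(a)*Rk[:,2]; y=s*Rk[:,1]; x=np.cross(y,z)
    return bend+d*Rk[:,0]-.054*z, np.c_[x,y,z]
E
python3 - <<'E'
from h import *
B0=C0-.07*K0[:,0]; print(B0)
psi=np.radians(20);K1=keyR(psi,0)
for a in(55,60,65,70,75,80,90):
  for s in(1,-1):
    A=np.radians(a);out=[]
    p,o=tool(K0,B0,A,s);out+=[planner.ik(p-.12*o[:,2],o),planner.ik(p,o)]
    p,o=tool(K0,B0-.1*K0[:,0],A,s);out.append(planner.ik(p,o))
    p,o=tool(keyR(0,0),np.array([.45,.05,.32]),A,s);out.append(planner.ik(p,o))
    for h in(.19,.078):
        p,o=tool(K1,SOCK+[0,0,h],A,s);out.append(planner.ik(p,o))
    print(a,s,[None if q is None else np.round(q,1).tolist() for q in out])
E
```

```text
[ 0.50794809 -0.01170311  0.19678481]
55 1 [[-0.1, 0.5, 0.2, 1.7, -0.0, -0.0], [-0.1, 0.5, -0.0, 1.5, -0.0, -0.0], [-0.1, 0.3, -0.1, 1.6, -0.0, -0.1], [-0.0, -0.3, -0.6, 0.7, 0.0, -0.0], [0.2, -0.1, -0.6, 0.4, 0.1, -0.1], [0.2, 0.1, -0.7, 0.2, 0.1, -0.1]]
55 -1 [[-0.1, 0.5, 0.2, 1.7, -0.0, 3.1], [-0.1, 0.5, -0.0, 1.5, -0.0, 3.1], [-0.1, 0.3, -0.1, 1.6, -0.0, 3.1], [-0.0, -0.3, -0.6, 0.7, 0.0, 3.1], [0.2, -0.1, -0.6, 0.4, 0.1, 3.0], [0.2, 0.1, -0.7, 0.2, 0.1, 3.0]]
60 1 [[-0.1, 0.6, 0.3, 1.8, -0.0, -0.0], [-0.1, 0.6, 0.0, 1.5, -0.0, -0.0], [-0.1, 0.4, -0.0, 1.7, -0.0, -0.0], [-0.0, -0.3, -0.5, 0.8, 0.0, -0.0], [0.2, -0.0, -0.5, 0.6, 0.1, -0.1], [0.2, 0.1, -0.7, 0.3, 0.1, -0.1]]
60 -1 [[-0.1, 0.6, 0.3, 1.8, -0.0, 3.1], [-0.1, 0.6, 0.0, 1.5, -0.0, 3.1], [-0.1, 0.4, -0.0, 1.7, -0.0, 3.1], [-0.0, -0.3, -0.5, 0.8, 0.0, 3.1], [0.2, -0.0, -0.5, 0.6, 0.1, 3.0], [0.2, 0.1, -0.7, 0.3, 0.1, 3.0]]
65 1 [[-0.1, 0.7, 0.4, 1.9, -0.0, -0.0], [-0.1, 0.6, 0.1, 1.6, -0.0, -0.0], [-0.1, 0.5, 0.0, 1.7, -0.0, -0.0], [-0.0, -0.2, -0.5, 0.9, 0.0, -0.0], [0.2, 0.0, -0.4, 0.7, 0.0, -0.1], [0.2, 0.1, -0.6, 0.4,
[... 1106 characters left out ...]
 -0.0, -0.0], [-0.1, 0.6, 0.2, 2.0, -0.0, -0.0], [-0.0, -0.1, -0.3, 1.2, 0.0, -0.0], [0.2, 0.2, -0.2, 1.0, 0.0, -0.1], [0.2, 0.2, -0.4, 0.8, 0.0, -0.1]]
80 -1 [None, [-0.1, 0.8, 0.3, 1.9, -0.0, 3.1], [-0.1, 0.6, 0.2, 2.0, -0.0, 3.1], [-0.0, -0.1, -0.3, 1.2, 0.0, 3.1], [0.2, 0.2, -0.2, 1.0, 0.0, 3.0], [0.2, 0.2, -0.4, 0.8, 0.0, 3.0]]
90 1 [None, [-0.1, 0.9, 0.4, 2.1, -0.0, -0.0], [-0.1, 0.7, 0.3, 2.1, -0.0, -0.0], [-0.0, 0.1, -0.1, 1.4, 0.0, -0.0], [0.3, 0.3, -0.1, 1.2, 0.0, -0.1], [0.3, 0.3, -0.2, 1.0, 0.0, -0.1]]
90 -1 [None, [-0.1, 0.9, 0.4, 2.1, -0.0, 3.1], [-0.1, 0.7, 0.3, 2.1, -0.0, 3.1], [-0.0, 0.1, -0.1, 1.4, 0.0, 3.1], [0.3, 0.3, -0.1, 1.2, 0.0, 3.0], [0.3, 0.3, -0.2, 1.0, 0.0, 3.0]]
```

```bash
cat >> h.py <<'E'
A=np.radians(68); B0=C0-.07*K0[:,0]
E
python3 - <<'E'
from h import *
p,o=tool(K0,B0,A,1)
ctrl.movep(p-.115*o[:,2],o)
print(ctrl.read_time_s())
hit=ctrl.move_straight(p,max_speed=.1,threshold=15);print(hit,(ctrl.read_tool_pos()-p).round(4),ctrl.read_force().round(1))
set_gripper(0.0,90);print(ctrl.read_grip_width(),ctrl.read_grasp_force(),ctrl.read_force().round(1),ctrl.read_time_s())
f=grab('side','g1')
E
```

```text
2.6417
False [ 0.0006 -0.0001  0.0005] [-0.7 -1.1  0.5]
0.02257602130657521 88.18168759346008 [0.4 2.  1.6] 4.5333
```

View pics/g1.png

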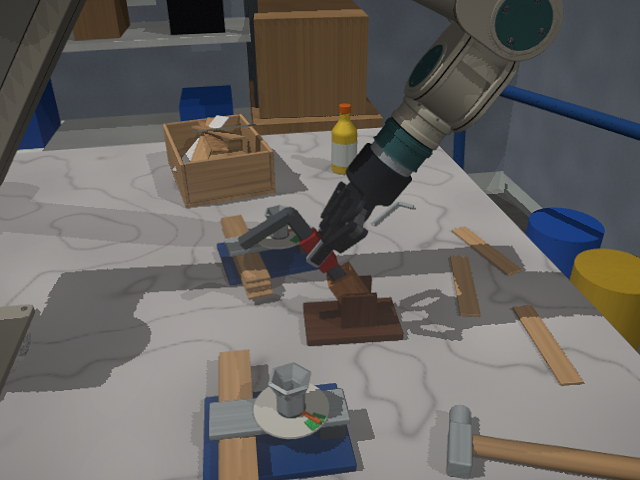

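The fingers are closed on the red sleeve at about (318,245), and the grip width of 22.6 mm fits the sleeve. Next I draw the key out, flip it and look above the socket.

```bash
python3 - <<'E'
from h import *
import pickle
p=ctrl.read_tool_pos();d=keyR(np.radians(-4.7),np.radians(59.3))[:,0]
print(ctrl.move_straight(p-.10*d,max_speed=.1,threshold=35),ctrl.read_force().round(1),ctrl.read_grip_width(),ctrl.read_time_s())
if np.linalg.norm(ctrl.read_tool_pos()-p)>.095:
    p,o=tool(keyR(0,0),np.array([.45,.05,.32]),A,1);ctrl.movep(p,o)
    p,o=tool(keyR(np.radians(20),0),SOCK+[0,0,.078+.075],A,1);ctrl.movep(p,o)
    ctrl.hold(.3);print(ctrl.read_time_s(),(ctrl.read_tool_pos()-p).round(4),ctrl.read_grip_width(),ctrl.read_force().round(1))
    for n in('side','top'): pickle.dump(grab(n,n+'2'),open(n+'2.pkl','wb'))
    a=cv2.imread('pics/side2.png')[100:280,180:400];b=cv2.imread('pics/top2.png')[180:330,120:320]
    cv2.imwrite('pics/c2.png',np.hstack([cv2.resize(a,(400,327)),cv2.resize(b,(400,300))[:300] if 0 else cv2.resize(b,(400,327))]))
E
```

```text
False [ 0.5  0.3 -6.3] 0.022596980308247062 5.7333
7.7083 [ 0.0005 -0.0007  0.0015] 0.022796140457346514 [ 0.  -0.4 -5.3]
```

View pics/c2.png

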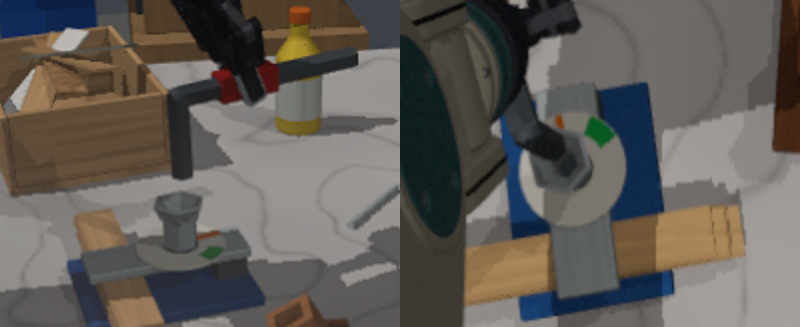

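The crop shows the key flipped: the short arm hangs over the mouth (tip ≈(280,198) in the side view, mouth ≈(278,213)) and the long arm is level. Now I measure the short arm against the screw by circle fits.

```bash
cat >> h.py <<'E'
from scipy.optimize import least_squares
def cloud(f,lo,hi):
    V,U=np.mgrid[0:480,0:640];uv=np.c_[U.ravel(),V.ravel()];P=pts(f,uv);k=((P>lo)&(P<hi)).all(1);return P[k],uv[k]
def circ(P,r=None):
    c0=P[:,:2].mean(0)
    if r: return least_squares(lambda c:np.hypot(*(P[:,:2]-c).T)-r,c0,loss='soft_l1',f_scale=.001).x
    return least_squares(lambda c:np.hypot(*(P[:,:2]-c[:2]).T)-c[2],[*c0,.012],loss='soft_l1',f_scale=.001).x
E
python3 - <<'E'
from h import *
import pickle
F={n:pickle.load(open(n+'2.pkl','rb')) for n in('side','top')}
allA=[];allS=[]
for n,f in F.items():
    for z0,z1,nm in((.13,.15,'arm'),(.15,.17,'arm'),(.17,.185,'arm'),(.055,.065,'scr'),(.065,.075,'scr'),(.075,.085,'scr'),(.085,.1,'rim')):
        P,uv=cloud(f,[.47,.15,z0],[.54,.235,z1])
        if len(P)>8: print(n,nm,z0,len(P),'mean',P.mean(0).round(4),'min',P.min(0).round(4)[:2],'max',P.max(0).round(4)[:2],'circ',circ(P,.0104 if nm=='arm' else None).round(4))
    P,uv=cloud(f,[.5,.15,.182],[.75,.32,.25]);
    if n=='side':
        # arm's far part (beyond the gripper) and near part
        for x0,x1 in((.5,.53),(.53,.56),(.63,.65),(.65,.67),(.67,.69)):
            q=P[(P[:,0]>x0)&(P[:,0]<x1)]
            if len(q)>5: print(' long',x0,len(q),q.mean(0).round(4),'z',np.percentile(q[:,2],[3,97]).round(4))
P,uv=cloud(F['top'],[.47,.15,.1],[.54,.235,.21]);print('lowest arm z top',np.percentile(P[:,2],[1,5,95,99]))
for n,f in F.items():
    h=cv2.cvtColor(f['img'],cv2.COLOR_RGB2HSV);m=cv2.inRange(h,(5,110,60),(18,255,255));P,uv=cloud(f,[.52,.17,.043],[.57,.23,.053]);k=m[uv[:,1],uv[:,0]]>0;print(n,'orange',k.sum(),P[k].mean(0).round(4))
E
```

```text
side arm 0.13 123 mean [0.5114 0.1862 0.1403] min [0.5018 0.1813] max [0.5225 0.1968] circ [0.512  0.1946]
side arm 0.15 134 mean [0.5112 0.1865 0.1599] min [0.5013 0.1808] max [0.5221 0.1992] circ [0.5116 0.1947]
side arm 0.17 105 mean [0.5108 0.1863 0.1777] min [0.5014 0.1809] max [0.5211 0.1963] circ [0.5114 0.1945]
side scr 0.055 93 mean [0.5072 0.1842 0.0601] min [0.4909 0.177 ] max [0.524  0.2016] circ [0.5074 0.1968 0.0163]
side scr 0.065 89 mean [0.5056 0.1837 0.0698] min [0.4912 0.1777] max [0.5237 0.1979] circ [0.5079 0.1972 0.0168]
side scr 0.075 143 mean [0.5071 0.1921 0.0808] min [0.4869 0.1717] max [0.5243 0.2125] circ [0.5074 0.1933 0.0159]
side rim 0.085 263 mean [0.5071 0.1955 0.0901] min [0.4837 0.17  ] max [0.5303 0.2176] circ [0.5074 0.1936 0.0198]
 long 0.5 288 [0.515  0.1906 0.1997] z [0.1839 0.2227]
 long 0.53 524 [0.5475 0.2053 0.2188] z [0.1908 0.2483]
 long 0.63 127 [0.6399 0.2335 0.2052] z [0.1946 0.2129]
 long 0.65 124 [0.66   0.241  0.2058] z [0.1941 0.2135]
 long 0.67 119 [0.6798 0.2482 0.2066] z [0.1955 0.2139]
top arm 0.13 51 mean [0.5089 0.1864 0.1401
[... 164 characters left out ...]
37]
top arm 0.17 45 mean [0.5083 0.1867 0.1777] min [0.5012 0.1824] max [0.5198 0.1985] circ [0.5119 0.1936]
top scr 0.055 20 mean [0.5045 0.1934 0.0584] min [0.4922 0.1785] max [0.5182 0.2069] circ [0.5058 0.1924 0.0127]
top scr 0.065 13 mean [0.507  0.203  0.0706] min [0.4999 0.1919] max [0.5181 0.207 ] circ [0.5079 0.1954 0.0105]
top scr 0.075 102 mean [0.5054 0.1956 0.0809] min [0.4921 0.1794] max [0.5224 0.2111] circ [0.5081 0.1953 0.0133]
top rim 0.085 289 mean [0.5058 0.1909 0.0908] min [0.4851 0.1708] max [0.5318 0.2185] circ [0.5082 0.194  0.0198]
lowest arm z top [0.12220276 0.13084434 0.2086514  0.20982425]
side orange 27 [0.5356 0.2043 0.0496]
top orange 20 [0.5437 0.2058 0.0486]
```

```bash
cat > ins.py <<'E'
from h import *
def pose(h,dx=0,dy=0,yaw=19): return tool(keyR(np.radians(yaw),np.radians(1.2)),np.array([.504+dx,.1932+dy,.047+h]),A,1)
E
python3 - <<'E'
from ins import *
p,o=pose(.153);ctrl.move_straight(p,o,max_speed=.03)
p,o=pose(.118);print(ctrl.move_straight(p,o,max_speed=.06,threshold=10),ctrl.read_force().round(1))
p,o=pose(.08);hit=ctrl.move_straight(p,o,max_speed=.03,threshold=10)
print(hit,'above target',(ctrl.read_tool_pos()-p).round(4),ctrl.read_force().round(1),ctrl.read_ft_torque().round(2),ctrl.read_time_s())
E
```

```text
False [ 0.3  0.4 -5.1]
False above target [0.0011 0.0005 0.0012] [2.9 3.7 1.1] [ 0.83 -0.12 -0.02] 10.2083
```

```bash
python3 - <<'E'
from ins import *
f=grab('side','side3')
for z0,z1 in((.095,.103),(.103,.112)):
    P,_=cloud(f,[.47,.15,z0],[.54,.235,z1]);print(z0,len(P),circ(P,.0104).round(4))
P,_=cloud(f,[.6,.15,.1],[.72,.3,.16])
for x0 in(.63,.65,.67):
    q=P[abs(P[:,0]-x0)<.01];print(x0,q.mean(0).round(4),np.percentile(q[:,2],[3,97]).round(4))
cv2.imwrite('pics/c3.png',cv2.resize(cv2.imread('pics/side3.png')[120:300,200:400],None,fx=3,fy=3))
E
```

```text
0.095 44 [0.5074 0.1959]
0.103 53 [0.5079 0.1961]
0.63 [0.6301 0.2301 0.1296] [0.1206 0.1363]
0.65 [0.65   0.2372 0.1294] [0.1201 0.1362]
0.67 [0.6698 0.2438 0.1295] [0.1201 0.136 ]
```

View pics/c3.png

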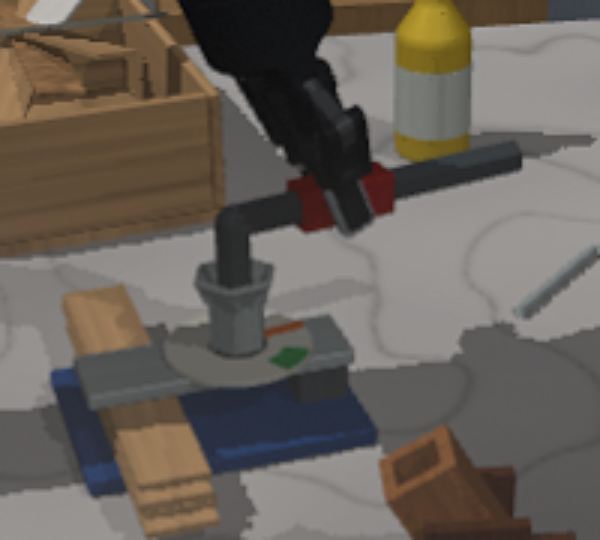

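The key is seated: bend at about (.508,.196,.128), arm level, short arm inside the mouth. Releasing it and setting up the push.

```bash
cat > push.py <<'E'
from h import *
S=np.array([.5077,.1945])
def fp(psi,off,r=.15,z=.181):
    K=keyR(np.radians(psi),0); o=np.c_[np.cross(K[:,1],[0,0,-1]),K[:,1],[0,0,-1]]
    return np.r_[S+r*K[:2,0]+off*K[:2,1],z],o
E
python3 - <<'E'
from push import *
import sys
for a,b in((19,.055),(0,.026),(-20,.026),(-40,.026),(-50,.026)):
    if planner.ik(*fp(a,b)) is None: print('noik',a)
set_gripper(.06);ctrl.hold(.2)
z=ctrl.read_orientation()[:,2];ctrl.move_straight(ctrl.read_tool_pos()-.11*z,max_speed=.12)
f=grab('side','side4')
P,_=cloud(f,[.6,.15,.1],[.72,.3,.16])
for x0 in(.6,.63,.65,.67):
    q=P[abs(P[:,0]-x0)<.01];print(x0,q.mean(0).round(4),np.percentile(q[:,2],[3,97]).round(4))
P,_=cloud(f,[.47,.15,.097],[.54,.235,.112]);print(circ(P,.0104).round(4))
set_gripper(0);p,o=fp(19,.06,z=.28);ctrl.movep(p,o);p,o=fp(19,.06);print(ctrl.move_straight(p,o,max_speed=.1,threshold=8),ctrl.read_grip_width(),ctrl.read_force().round(1),ctrl.read_time_s())
E
```

```text
0.6 [0.6047 0.2173 0.1231] [0.1091 0.1327]
0.63 [0.6301 0.2283 0.1211] [0.1104 0.129 ]
0.65 [0.6496 0.2342 0.1199] [0.1095 0.127 ]
0.67 [0.6697 0.2411 0.1182] [0.1072 0.1261]
[0.5101 0.1975]
False -0.00037652139696973377 [ 0.4 -0.2  1.7] 14.3917
```

```bash
python3 - <<'E'
from push import *
p,o=fp(19,.06,z=.173);ctrl.move_straight(p,o,max_speed=.1)
for psi in range(14,-41,-9):
    p,o=fp(psi,.026,z=.173)
    hit=ctrl.move_straight(p,o,max_speed=.05,threshold=30)
    print(psi,hit,ctrl.read_force().round(1),round(ctrl.read_time_s(),1))
    if hit:break
f=grab('top','top5');grab('side','side5')
h=cv2.cvtColor(f['img'],cv2.COLOR_RGB2HSV)
for nm,lo,hi in(('or',(5,110,60),(18,255,255)),('gr',(45,110,40),(80,255,255))):
    P,uv=cloud(f,[.45,.13,.04],[.57,.25,.055]);k=cv2.inRange(h,lo,hi)[uv[:,1],uv[:,0]]>0
    if k.sum():d=P[k][:,:2].mean(0)-S;print(nm,k.sum(),d,np.degrees(np.arctan2(d[1],d[0])))
a=cv2.imread('pics/side5.png')[120:300,200:400];b=cv2.imread('pics/top5.png')[180:330,140:320]
cv2.imwrite('pics/c5.png',np.hstack([cv2.resize(a,(400,360)),cv2.resize(b,(400,360))]))
E
```

```text
14 False [-0.5  1.4  0.6] 15.7
5 False [-1.   3.   3.3] 16.4
-4 False [0.7 1.1 1.1] 17.0
-13 False [-0.3  0.6  1.8] 17.6
-22 False [0.6 0.6 1.6] 18.2
-31 False [0.8 1.  1. ] 18.9
-40 False [0.2 1.  0.9] 19.5
```

View pics/c5.png

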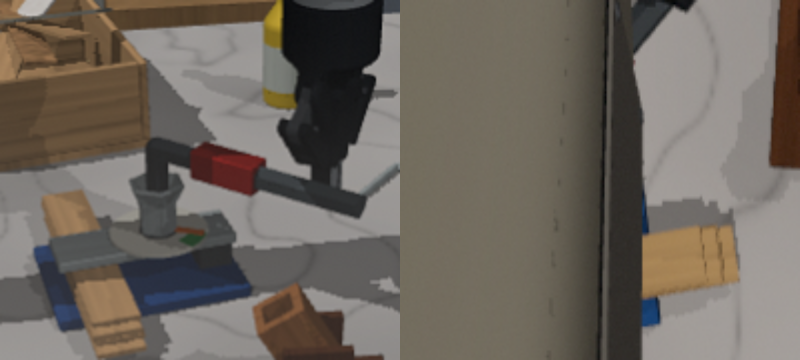

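The side crop shows the key swung round with the finger behind it. The orange pointer (190,230) is close to the green (192,240), and the arm hides the top view. I'll measure in the side view and keep pushing.

```bash
cat >> push.py <<'E'
def meas(nm=None):
    f=grab('side',nm);h=cv2.cvtColor(f['img'],cv2.COLOR_RGB2HSV)
    P,uv=cloud(f,[.46,.14,.04],[.57,.25,.056])
    for n,lo,hi in(('or',(5,150,80),(15,255,255)),('gr',(45,110,40),(85,255,255))):
        k=cv2.inRange(h,lo,hi)[uv[:,1],uv[:,0]]>0;k&=np.hypot(*(P[:,:2]-S).T)<.046
        if k.sum():
            d=P[k][:,:2]-S;a=np.degrees(np.arctan2(d[:,1],d[:,0]));print(n,k.sum(),np.percentile(a,[5,50,95]).round(1),'r',np.hypot(*d.T).mean().round(3))
    P,uv=cloud(f,[.5,-.05,.09],[.75,.3,.16]);k=(cv2.inRange(h,(0,150,40),(4,255,255))|cv2.inRange(h,(175,150,40),(180,255,255)))[uv[:,1],uv[:,0]]>0
    q=P[k];d=np.median(q,0)[:2]-S;print('sleeve',np.median(q,0).round(4),'key yaw~',np.degrees(np.arctan2(d[1],d[0])).round(1))
    P,_=cloud(f,[.47,.15,.099],[.54,.235,.112]);print('short arm',circ(P,.0104).round(4))
E
python3 - <<'E'
from push import *
meas()
for psi in(-45,-50):
    p,o=fp(psi,.026,z=.173);print(ctrl.move_straight(p,o,max_speed=.04,threshold=30),ctrl.read_force().round(1),ctrl.read_time_s())
meas('side6')
cv2.imwrite('pics/c6.png',cv2.resize(cv2.imread('pics/side6.png')[160:270,210:370],None,fx=5,fy=5))
E
```

```text
or 18 [-30.3 -25.6 -17.2] r 0.029
gr 1 [-23. -23. -23.] r 0.037
sleeve [0.5642 0.1384 0.133 ] key yaw~ -44.8
short arm [0.5086 0.1957]
False [1.5 2.9 0.1] 20.1167
False [0.4 2.4 0.6] 20.6
or 17 [-38.5 -33.1 -26.8] r 0.03
gr 3 [-42.4 -42.1 -38.2] r 0.034
sleeve [0.5546 0.1289 0.1329] key yaw~ -54.4
short arm [0.5084 0.1953]
```

View pics/c6.png

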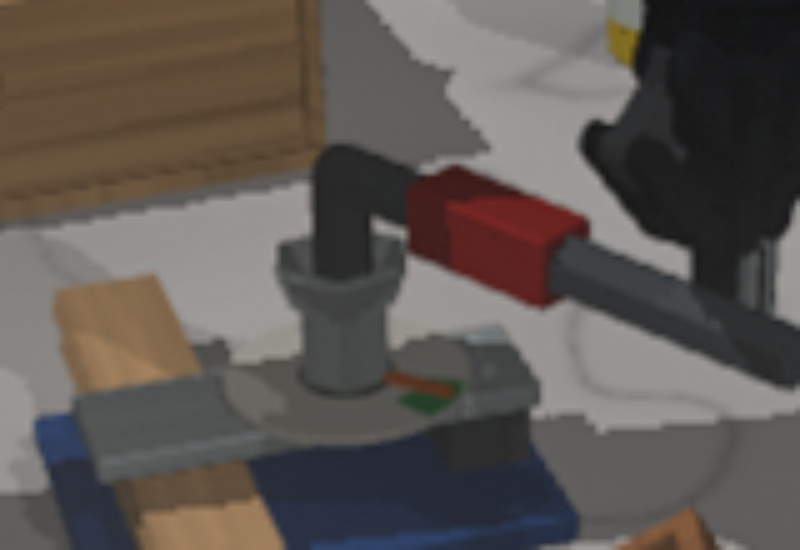

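The pointer tip (455,390) lies over the first part of the green (405–460, 380–415), so I add about 7° of margin, then back off and check from the top.

```bash
python3 - <<'E'
from push import *
p,o=fp(-58,.026,z=.173);print(ctrl.move_straight(p,o,max_speed=.04,threshold=30),ctrl.read_force().round(1))
p,o=fp(-52,.06,z=.173);ctrl.move_straight(p,o,max_speed=.08)
p,o=fp(-52,.06,z=.30);ctrl.move_straight(p,o,max_speed=.2)
q=ctrl.read_qpos();q[0]+=.7;ctrl.set_joints(q);ctrl.hold(.5)
meas('side7');f=grab('top','top7');print(ctrl.read_time_s())
a=cv2.imread('pics/side7.png')[160:300,210:370];b=f['img'][200:340,140:300,::-1]
cv2.imwrite('pics/c7.png',np.hstack([cv2.resize(a,(400,350)),cv2.resize(b,(400,350))]))
P,_=cloud(f,[.48,.16,.1],[.56,.23,.16]);print('top key z',np.percentile(P[:,2],[5,50,95]).round(3),P.mean(0).round(3))
E
```

```text
False [0.9 4.3 0.2]
or 24 [-46.5 -40.4 -31.1] r 0.03
gr 22 [-49.1 -43.9 -16.7] r 0.035
sleeve [0.5474 0.1254 0.1357] key yaw~ -60.1
short arm [0.5083 0.1953]
25.1417
top key z [0.115 0.132 0.136] [0.516 0.18  0.13 ]
```

View pics/c7.png

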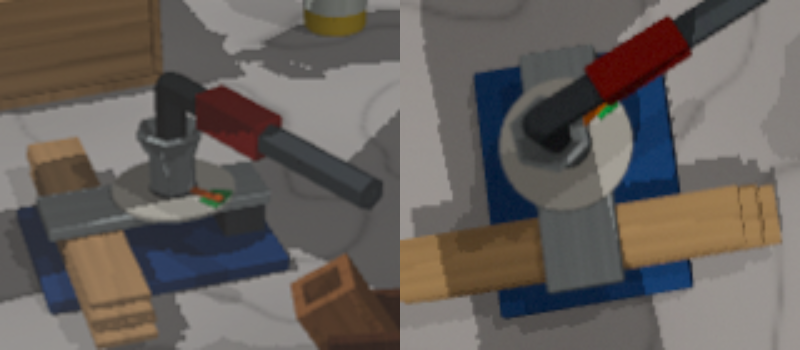

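The pointer lies in the middle of the green with green on both sides of it. The key is seated (bend about 79 mm above the socket floor) and the robot is clear.

```bash
python3 -c "
from station import hand_in
print(hand_in())"
```

```text
the job is handed in; nothing more can be done
None
```

The job is handed in at about 25 s of the 61 s allowed: the key stands seated in the slack clamp's screw, the last pictures showed the orange pointer in the green band, and the robot was clear; hand-in returned no verdict.

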